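# Feel for the hidden release notch in the carving fixture's rail

## Robot

A 6-joint arm with a two-finger parallel gripper is mounted at the origin on the work surface. World frame = base frame: x ahead of the robot, y to its left, z up, the work surface at z = 0. Lengths are in m, angles in rad, forces in N, time in s.
With the tool pointing down it reaches from about 0.3 to 0.825 m from the base axis. Payload 5.4 kg.
Tool frame: the origin (TCP) lies at the centre of the arm's flange, where the gripper is bolted on; the fingertips stand 190 mm ahead of it and the grasp point (between the pads) lies 171 mm ahead of it; x points along the fingers, y is the direction in which the jaws open and shut, and the axes are right-handed (so a half turn about x gives the same grasp; the last joint's range is limited). The gripper opens to 92 mm and grips with 3 to 60 N. Pads are 20 mm wide; open, the fingers measure 128 mm over their backs; the gripper's body (75 mm by 189 mm) begins 69 mm behind the grasp point.
Start: joints at [-1.45, 0.158, 1.597, -0, 1.386, -0.21], TCP at [0.187, -0.544, 0.405] pointing down, gripper open.
Joint ranges: [-2.91, 2.91], [-0.94, 2.29], [0.18, 2.7], [-1.29, 4.43], [0.17, 2.64], [-3, 3]. Speed limits (rad/s): [2.57, 2.57, 3.14, 3.14, 3.14, 3.14].

## Interface

Orientations are given as a 3x3 rotation matrix whose columns are the frame's x, y, z axes.
In Python, from station import * gives the robot as it stands.
- The arm moves only by the tool play_rows, never from a script. Its argument "series" is one flat list of numbers, 4 for each row, row after row: the shift along the world's x, y, z normalised to -1 to 1, where 1 is 0.4 m, then the turn about the world's z normalised to -1 to 1, where 1 is 0.5 rad. In form: [dx, dy, dz, yaw, dx, dy, dz, yaw, ...]. A call has 1 to 12 rows; each row is the pose to reach, as a shift and turn from the pose measured when the call began; what a row does not reach only later rows make up. A row lasts 1/8 s, in which the tool goes at most 62.5 mm and 10.7 degrees, less where a joint would pass 70% of its speed; a pose out of reach is approached as far as the arm can. A call with a number of a shift or a turn outside -1 to 1 is refused whole. A call with a gripper value outside its range is refused whole. "grip" is the closure, from 0 (fully open) to 1 (shut), set as the call begins (left out, the last holds). The fingers move at their own pace and stop on an object; "force" is the grip in N (left out, the last holds). Time passes only in rows, so rows that repeat a pose let the fingers close. It gives the time, the measured TCP pose, the force and the opening at its end, in the units of the state.
- read_state(): the state, without advancing time (a new reading comes with each control period).
- get_image(name): name is "scene" or "top"; returns a dict with "img" (400x640x3 uint8, red, green, blue), "depth" (400x640 float32, m along the optical axis (not along the pixel's ray), 0 where there is no reading), "mtx" (3x3 intrinsics, pixels), "rvec" (rotation vector, rad) and "tvec" (3), from world to camera coordinates, as OpenCV has them. Camera axes: x right, y down, z forward; pixel columns grow to the right and rows downward; lengths in m; the calibration is good to about 2 mm. A picture is of the moment at which its call begins.
- close_job(): hands the job in, once; it reports no verdict.
The state is a dict: "clock": time; "joint_pos": joint angles; "qd": joint speeds; "joint_torque": joint torques, N m; "eef_pos": TCP position; "orientation": TCP orientation; "ft_force": force on the tool from outside, world axes, zero at the start; "torque": the same for the moment, N m; "finger_gap": finger opening in m.
Only numpy, scipy, OpenCV 4.12 (cv2) and the standard library are available. Lean on these libraries where they do the work, as an engineer would, in place of code of your own. Each camera call takes 0.05 s, during which the arm holds its last target.

## Task

Free the foam blank held in the carving fixture: with the fingers touch the top edge of the aluminium rail out near one of its ends, slide along the edge towards the middle to find the notch, and gently press the release tongue inside it fully down so that the jaw opens by itself. Do it by touch only: leave the blank and everything around in place, do not push the jaw itself, then take the hand away.

Things in the scene. Friction and masses are not known exactly. Their poses are not given: they have to be found in the camera images.
- fixture: carving fixture fixed to the table: wooden bed 220 x 380 x 12 mm with an aluminium rail, a wooden stop and a wooden jaw. z up, y along the rail, x from the jaw towards the rail. Origin on the table; the bed spans x -120..100, y -190..190 mm. The rail stands along its far side: x 75..95, y -190..190 mm, level top edge 85 mm above the table; all else on the fixture is below 75 mm
- rail_left (a point): the rail's +y end, mid-thickness, on the top edge (85 mm above the table). Somewhere in this edge is one notch in the same bare metal, its middle anywhere within 55 mm of the rail's middle (differs each time, not told): 48 mm long, cut through the whole 20 mm thickness, open above and at both sides, 18 mm deep to the tongue that is its floor. Elsewhere the edge is smooth
- rail_right (a point): the rail's -y end: middle of its thickness, on the top edge (85 mm above the table)
- tongue (a joint): how far the release tongue in the notch (a bar 19 mm thick inside the rail, bare over the notch's 48 mm) is pushed down, in m: 0 up, 0.008 fully down. No spring: a steady push of about 4 to 6 N moves it and it stays where it is left. Its top is 67 mm above the table when up, 59 mm fully down. It is linked to the jaw, which opens 1.75 times as far
- jaw: sliding dark wooden jaw, 120 mm wide (y), 36 mm tall, on the near (-x) side of the blank; origin at the middle of the foot of its clamping face. That face is at x = -40.5 mm in the fixture's frame when closed and draws back to -54.5 mm as the tongue goes fully down. Moves by the tongue only; not to be pushed by hand
- blank_c (a point): white rigid foam blank, 70 x 90 x 50 mm, standing loose on the bed between jaw and stop (its top 62 mm above the table); point at its centre, 25 mm up. Stays where it is
- sander_c (a point): cork sanding block, 60 x 35 x 28 mm, lying on the fixture's bed to the left of the foam blank; point at its centre
- jar: lidded jar, 44 mm across, 60 mm tall, standing on the fixture's bed to the right of the foam blank; origin under its base
- crate: red slatted plastic crate, 240 x 300 x 130 mm, on the right of the table; origin under its centre
- offcut: white foam offcut, 100 x 70 x 60 mm, beyond the fixture; origin under its centre
- form: carved white foam form, about 100 mm across, 104 mm tall, left of the fixture; origin under its base
- brush: brush lying on the table beyond the fixture
- mug: white cup, 76 mm across, 90 mm tall, far left; origin under its base
There are look-alikes about, which are no part of the job. Leave any blue or yellow look-alike of the part that bears blank_c alone.

How it is judged:
On the way, in this order (a step that is already met when the one before it is completed fails the run):
1. the fingers touch the rail's top edge near one end (fingers' middle more than 115 mm from the rail's middle) (contact force between the fingers and fixture above 0.4 N and z of the grasp point in the frame of fixture above 0.093 m and (y of the grasp point in the frame of fixture above 0.115 m or y of the grasp point in the frame of fixture below -0.115 m)), for 0.1 s.
2. the fingers touch the top edge further in (fingers' middle less than 108 mm from the rail's middle) with the tongue still up (contact force between the fingers and fixture above 0.4 N and z of the grasp point in the frame of fixture above 0.093 m and y of the grasp point in the frame of fixture between -0.108 and 0.108 m and value of joint tongue below 0.002 m), for 0.1 s.
3. the fingers press the tongue down (contact force between the fingers and fixture above 0.4 N and value of joint tongue above 0.0065 m), for 0.1 s.
At the end, for the whole second after the job is handed in: The tongue is down by more than 6.5 of its 8 mm, the jaw has drawn back at least 10 mm and is still, the blank stands upright within 15 mm of where it was, and the bystanders lie within 30 mm of where they were (value of joint tongue above 0.0065 m and x of jaw in the frame of fixture below -0.0505 m and distance of blank_c from where it was at the start of the episode below 0.015 m and angle between blank_c's own z axis and vertical below 0.1 rad and linear speed of jaw below 0.01 m/s and distance of each of sander_c, jar, crate, offcut, form, brush, mug from where it was at the start of the episode below 0.03 m); the robot touches nothing.
It fails at once if the jaw is pushed directly by the robot (contact force between any of the fingers, the arm and jaw above 1 N).
It fails at once if the blank is lifted or displaced by more than 15 mm (distance of blank_c from where it was at the start of the episode above 0.015 m or height (world z) of blank_c above 0.047 m).
It fails at once if the fingers press on the fixture with more than 40 N (contact force between the fingers and fixture above 40 N).
It fails at once if a bystander is moved by more than 30 mm (distance of any of sander_c, jar, crate, offcut, form, brush, mug from where it was at the start of the episode above 0.03 m).
It also fails if it takes over 64 s, if anything falls off the work surface, if the arm or the gripper's body presses on something with over 40 N, if the wrist force passes 120 N, or if a joint passes its speed limit or range.

## Working session

There is one attempt and no reset: what is moved stays moved. The work goes in short steps, Python scripts to look and compute and a tool call to move; the robot and the scene stay as the last step left them, time stands still between calls to the robot, and variables do not carry over. Pictures are saved under pics/ and viewed, and the job is handed in when it is done.

Besides the shell and the picture viewer there is one more tool, called after ">>>" as name(argument=value, ...) on one line, values as JSON. play_rows: Moves the arm, as the interface text tells. Its arguments: {"type":"object","properties":{"series":{"type":"array","items":{"type":"number","minimum":-1,"maximum":1}},"grip":{"type":"number"},"force":{"type":"number"}},"required":["series"]}

```bash
mkdir -p pics; ls; python3 - <<'E'
from station import *
import cv2,numpy as np
s=read_state();print(s)
for n in("scene","top"):
    d=get_image(n);cv2.imwrite(f"pics/{n}0.png",d["img"][:,:,::-1]);np.savez(f"{n}0.npz",**d)
    R=cv2.Rodrigues(d["rvec"])[0];print(n,d["mtx"],-R.T@np.ravel(d["tvec"]),R)
E
```

```text
pics
{'clock': 0.0, 'joint_pos': array([-1.45008440e+00,  1.59029688e-01,  1.59819057e+00, -1.14664967e-05,
        1.38619326e+00, -2.10093130e-01]), 'qd': array([ 0.00173003,  0.00048402, -0.00140777, -0.00045744,  0.00023566,
       -0.00042328]), 'joint_torque': array([-6.06312879e-04, -3.85576665e+01, -3.22110450e+01,  7.00749387e-02,
        3.78388760e-02, -1.22885522e-04]), 'eef_pos': array([ 0.18671178, -0.54355711,  0.40375034]), 'orientation': array([[-2.30456597e-04,  3.24806339e-01, -9.45780518e-01],
       [ 1.80625941e-03, -9.45778866e-01, -3.24806211e-01],
       [-9.99998342e-01, -1.78317870e-03, -3.68723528e-04]]), 'ft_force': array([-0.26248532, -0.48830381,  0.21396629]), 'torque': array([0.0073038 , 0.01357614, 0.02171729]), 'finger_gap': 0.0920846375266693}
scene [[451.45765597   0.         312.75499639]
 [  0.         451.45765597 201.57148778]
 [  0.           0.           1.        ]] [ 1.33264227 -0.68194902  0.82158394] [[ 0.5679518   0.82291976  0.01529142]
 [ 0.4765348  -0.31362691 -0.8213116 ]
 [-0.67107774  0.47375229 -0.57027487]]
top [[462.41803617   0.         303.06604681]
 [  0.         462.41803617 205.03551866]
 [  0.           0.           1.        ]] [ 0.28940755 -0.08862325  1.54453926] [[-0.02797644 -0.99953491 -0.01213619]
 [-0.98770054  0.02950955 -0.15354746]
 [ 0.15383418  0.00769121 -0.98806674]]
```

View pics/scene0.png

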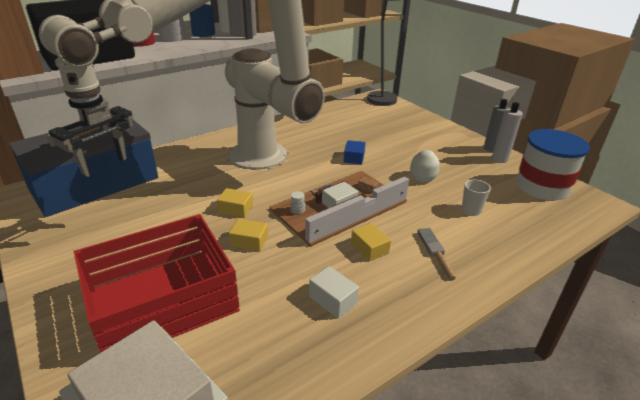

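View pics/top0.png

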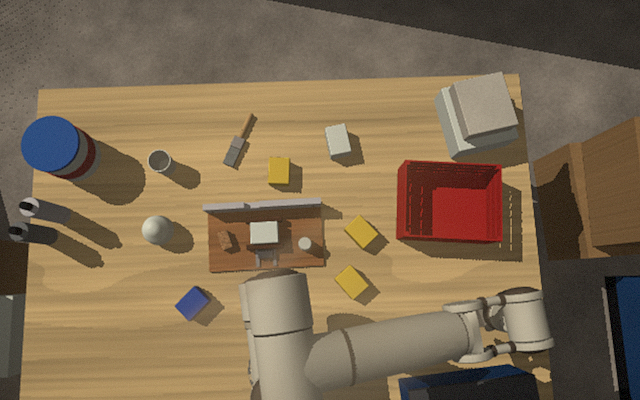

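```bash
cat > h.py <<'E'
import numpy as np,cv2
def load(n):
    d=dict(np.load(n));d["R"]=cv2.Rodrigues(d["rvec"])[0];d["t"]=np.ravel(d["tvec"]);d["c"]=-d["R"].T@d["t"];return d
def ray(d,u,v,z):
    r=d["R"].T@np.linalg.inv(d["mtx"])@[u,v,1.];return d["c"]+r*(z-d["c"][2])/r[2]
def proj(d,p):
    q=d["mtx"]@(d["R"]@np.asarray(p,float)+d["t"]);return q[:2]/q[2]
E
python3 - <<'E'
from h import *
d=load("top0.npz");c=d["img"][190:280,195:335,::-1];cv2.imwrite("pics/topz.png",cv2.resize(c,None,fx=5.7,fy=5.7,interpolation=2))
d=load("scene0.npz");c=d["img"][165:245,260:420,::-1];cv2.imwrite("pics/scz.png",cv2.resize(c,None,fx=5,fy=5,interpolation=2))
E
```

```text
(no output)
```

View pics/topz.png

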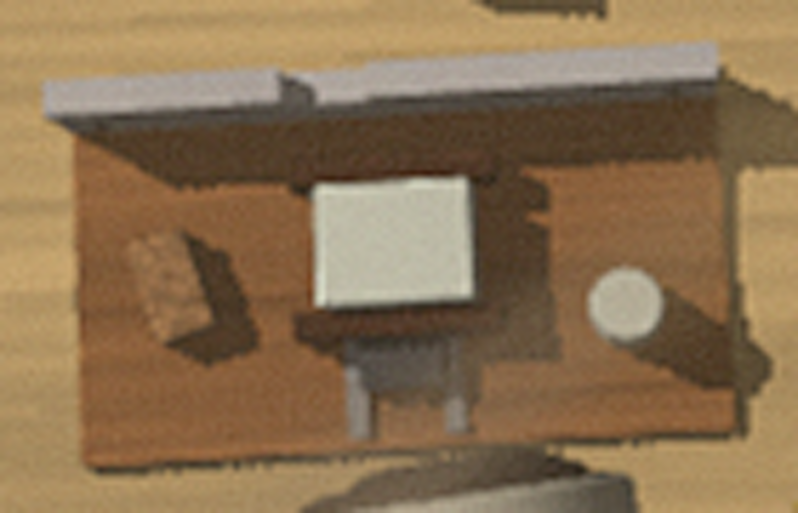

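View pics/scz.png

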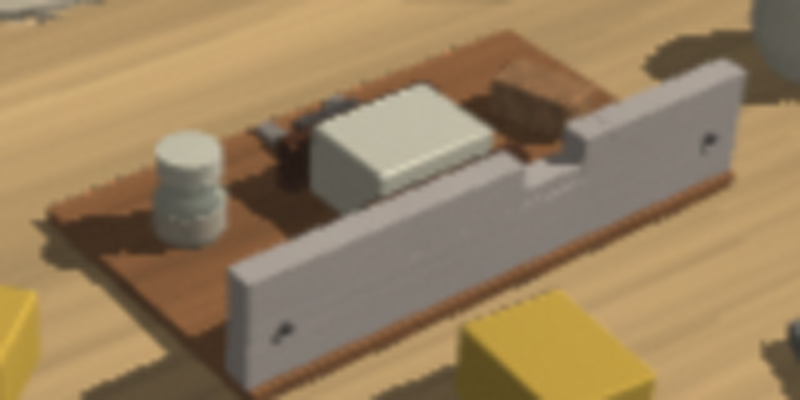

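```bash
python3 - <<'E'
from h import *
d=load("top0.npz")
f=lambda u,v:(195+(u+.5)/5.7-.5,190+(v+.5)/5.7-.5)
P={k:ray(d,*f(*p),.085) for k,p in dict(LF=(44,84),RF=(717,43),LN=(48,115),RN=(717,79),nl=(280,87),nr=(366,81)).items()}
for k,p in P.items():print(k,p.round(4))
s=load("scene0.npz")
g=lambda u,v:(260+(u+.5)/5-.5,165+(v+.5)/5-.5)
for k,p in dict(RF=(250,277),RN=(231,267),LF=(745,73),LN=(722,62),nrF=(527,168),nlF=(585,140),nlN=(567,127)).items():print("sc",k,ray(s,*g(*p),.085).round(4))
# depth points on the rail top
for n,dd in(("top",d),("sc",s)):
    v,u=np.mgrid[0:400,0:640];z=dd["depth"]
    pc=np.linalg.inv(dd["mtx"])@np.stack([u.ravel()*z.ravel(),v.ravel()*z.ravel(),z.ravel()])
    w=(dd["R"].T@(pc-dd["t"][:,None])).T
    m=(z.ravel()>0)&(abs(w[:,2]-.085)<.006)&(w[:,0]>.4)&(w[:,0]<.6)&(abs(w[:,1])<.25)
    q=w[m]
    a,b=np.polyfit(q[:,1],q[:,0],1); r=q[:,0]-a*q[:,1]-b;k=abs(r)<.02;q=q[k]
    a,b=np.polyfit(q[:,1],q[:,0],1);print(n,len(q),a,b,q.min(0),q.max(0),np.percentile(q[:,0]-a*q[:,1]-b,[2,98]))
    print(np.histogram(q[:,1],40,(-.22,.22)))
E
```

```text
LF [0.5286 0.2454 0.085 ]
RF [ 0.5406 -0.1334  0.085 ]
LN [0.5109 0.243  0.085 ]
RN [ 0.5201 -0.1327  0.085 ]
nl [0.5229 0.1126 0.085 ]
nr [0.5249 0.0642 0.085 ]
sc RF [ 0.533  -0.1267  0.085 ]
sc RN [ 0.5199 -0.1303  0.085 ]
sc LF [0.5292 0.2473 0.085 ]
sc LN [0.5118 0.2445 0.085 ]
sc nrF [0.5351 0.0664 0.085 ]
sc nlF [0.5314 0.1141 0.085 ]
sc nlN [0.5149 0.1144 0.085 ]
top 624 -0.029675433634591773 0.5258327427127216 [ 0.50877818 -0.13497675  0.07904745] [0.5394144  0.24367306 0.09089144] [-0.00963201  0.01008434]
(array([ 0,  0,  0,  0,  0,  0,  0,  4, 20, 19, 26, 20, 23, 18, 19, 25, 20,
       23, 17, 23, 21, 24, 18, 18, 22, 16,  0,  0,  0,  0, 21, 22, 18, 22,
       16, 21, 19, 21, 20, 20]), array([-2.20000000e-01, -2.09000000e-01, -1.98000000e-01, -1.87000000e-01,
       -1.76000000e-01, -1.65000000e-01, -1.54000000e-01, -1.43000000e-01,
       -1.32000000e-01, -1.21000000e-01, -1.10000000e-01, -9.90000000e-02,
       -8.80000000e-02, -7.70000000e-02, -6.60000000e-02, -5.50000000e-02,
       -4.40000000e-02, -3.30000000e-02, -2.20000000e-02, -1.10000000e-02,
       -2.77555756e
[... 787 characters left out ...]
       -1.76000000e-01, -1.65000000e-01, -1.54000000e-01, -1.43000000e-01,
       -1.32000000e-01, -1.21000000e-01, -1.10000000e-01, -9.90000000e-02,
       -8.80000000e-02, -7.70000000e-02, -6.60000000e-02, -5.50000000e-02,
       -4.40000000e-02, -3.30000000e-02, -2.20000000e-02, -1.10000000e-02,
       -2.77555756e-17,  1.10000000e-02,  2.20000000e-02,  3.30000000e-02,
        4.40000000e-02,  5.50000000e-02,  6.60000000e-02,  7.70000000e-02,
        8.80000000e-02,  9.90000000e-02,  1.10000000e-01,  1.21000000e-01,
        1.32000000e-01,  1.43000000e-01,  1.54000000e-01,  1.65000000e-01,
        1.76000000e-01,  1.87000000e-01,  1.98000000e-01,  2.09000000e-01,
        2.20000000e-01]))
```

>>> play_rows(series=[0.1,0.2,0,0.2,0.2,0.4,0,0.4,0.3,0.6,0,0.6,0.38,0.8,0,0.8,0.42,0.93,0,1,0.42,0.93,0,1,0.42,0.93,0,1,0.42,0.93,0,1,0.42,0.93,0,1], grip=1, force=15)

```text
clock: 1.23
eef_pos: [0.3546, -0.172, 0.4037]
orientation: [[-0.001, 0.738, -0.674], [0.001, -0.674, -0.738], [-1.0, -0.002, 0.0]]
ft_force: [-0.6, -0.8, 0.2]
finger_gap: 0.0038
```

>>> play_rows(series=[0.1,0.2,0,0.3,0.2,0.4,0,0.6,0.3,0.6,0,0.8,0.38,0.8,0,1,0.415,0.94,0,1,0.415,0.94,0,1,0.415,0.94,0,1,0.415,0.94,0,1,0.415,0.94,0,1])

```text
clock: 2.35
eef_pos: [0.5209, 0.2025, 0.4033]
orientation: [[-0.003, 0.971, -0.239], [-0.0, -0.239, -0.971], [-1.0, -0.002, 0.001]]
ft_force: [-0.8, -0.1, 0.2]
finger_gap: 0.0006
```

>>> play_rows(series=[0,0,-0.1,0.3,0,0,-0.2,0.54,0,0,-0.23,0.54,0,0,-0.23,0.54,0,0,-0.23,0.54])

```text
clock: 2.98
eef_pos: [0.5218, 0.2022, 0.3133]
orientation: [[0.001, 1.0, 0.027], [-0.001, 0.027, -1.0], [-1.0, 0.001, 0.001]]
ft_force: [0.1, 0.2, 0.1]
finger_gap: 0.0005
```

```bash
python3 - <<'E'
from station import *
from h import *
for n in("scene","top"):
    d=get_image(n);np.savez(f"{n}1.npz",**d)
d=load("scene1.npz");c=d["img"][85:245,260:440,::-1];a=cv2.resize(c,None,fx=3.4,fy=3.4,interpolation=2)
cv2.imwrite("pics/s1.png",a)
d=load("top1.npz");cv2.imwrite("pics/t1.png",cv2.resize(d["img"][170:290,180:350,::-1],None,fx=4,fy=4))
s=read_state();print(s["joint_pos"],s["ft_force"],s["eef_pos"])
E
```

```text
[ 1.54519739e-01  2.06082743e-01  1.73100135e+00 -7.93618468e-04
  1.20388458e+00  1.27322120e-01] [-0.58414039  0.34875483  0.75024161] [0.52160193 0.20249225 0.31309488]
```

View pics/s1.png

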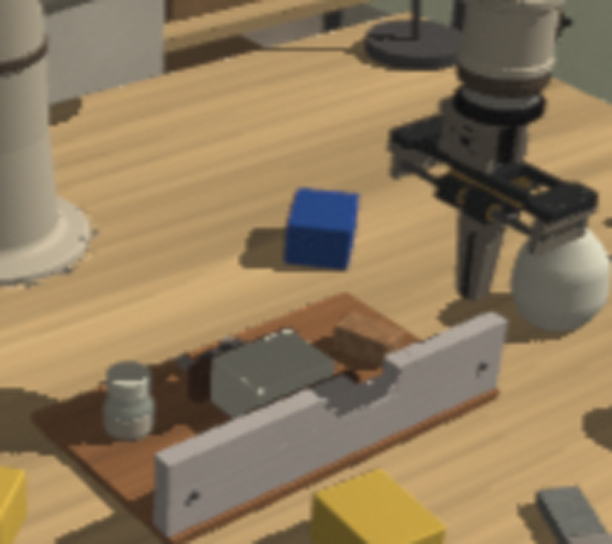

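View pics/t1.png

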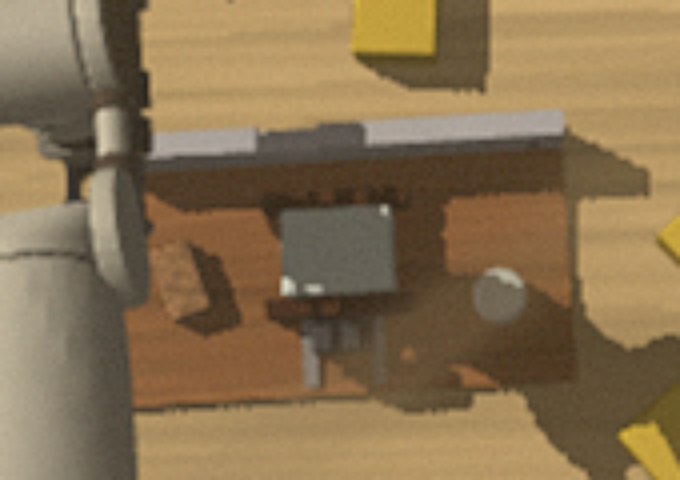

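```bash
python3 - <<'E'
from h import *
d=load("scene1.npz")
for z in(.123,.085):print((proj(d,[.5218,.2022,z])-[260,85])*3.4)
E
```

```text
[468.43548185 294.94508753]
[463.26133196 331.17130432]
```

>>> play_rows(series=[0,0,-0.03,0,0,0,-0.06,0,0,0,-0.08,0,0,0,-0.085,0,0,0,-0.085,0])

```text
clock: 3.7
eef_pos: [0.5216, 0.2025, 0.2789]
orientation: [[0.001, 1.0, 0.027], [-0.001, 0.027, -1.0], [-1.0, 0.0, 0.001]]
ft_force: [0.4, -0.5, -0.8]
finger_gap: 0.0007
```

>>> play_rows(series=[0,0,-0.0025,0,0,0,-0.005,0,0,0,-0.005,0])

```text
clock: 4.08
eef_pos: [0.5216, 0.2025, 0.277]
orientation: [[0.001, 1.0, 0.028], [-0.001, 0.028, -1.0], [-1.0, 0.001, 0.001]]
ft_force: [-0.6, -0.0, -0.6]
finger_gap: 0.0003
```

Next 2 mm steps with 1 mm increments, watching the force.

>>> play_rows(series=[0,0,-0.0025,0,0,0,-0.004,0,0,0,-0.004,0])

```text
clock: 4.45
eef_pos: [0.5216, 0.2025, 0.2755]
orientation: [[0.001, 1.0, 0.027], [-0.001, 0.027, -1.0], [-1.0, 0.001, 0.001]]
ft_force: [-1.6, -0.1, 1.8]
finger_gap: 0.0005
```

>>> play_rows(series=[0,0,-0.0025,0,0,0,-0.0025,0])

```text
clock: 4.7
eef_pos: [0.5217, 0.2025, 0.2755]
orientation: [[0.0, 1.0, 0.028], [-0.001, 0.028, -1.0], [-1.0, 0.0, 0.001]]
ft_force: [-3.3, -1.1, 6.9]
finger_gap: 0.0006
```

>>> play_rows(series=[0,-0.012,-0.0015,0,0,-0.025,-0.0015,0,0.001,-0.05,-0.0015,0,0.002,-0.075,-0.0015,0,0.003,-0.1,-0.0015,0,0.004,-0.125,-0.0015,0,0.004,-0.125,-0.0015,0])

```text
clock: 5.58
eef_pos: [0.5237, 0.1515, 0.2755]
orientation: [[0.002, 1.0, 0.027], [-0.001, 0.027, -1.0], [-1.0, 0.002, 0.001]]
ft_force: [-0.3, 0.6, 6.4]
finger_gap: 0.0003
```

>>> play_rows(series=[0,-0.02,-0.001,0,0,-0.04,-0.001,0,0,-0.06,-0.001,0,0,-0.08,-0.001,0,0,-0.08,-0.001,0])

```text
clock: 6.2
eef_pos: [0.5239, 0.1184, 0.2754]
orientation: [[0.002, 1.0, 0.026], [-0.002, 0.026, -1.0], [-1.0, 0.002, 0.002]]
ft_force: [-1.2, 0.3, 5.6]
finger_gap: 0.0006
```

>>> play_rows(series=[0,-0.015,-0.001,0,0,-0.03,-0.001,0,0,-0.045,-0.001,0,0,-0.06,-0.001,0,0,-0.072,-0.001,0,0,-0.072,-0.001,0])

```text
clock: 6.95
eef_pos: [0.5237, 0.0891, 0.2746]
orientation: [[0.001, 1.0, 0.025], [-0.002, 0.025, -1.0], [-1.0, 0.001, 0.002]]
ft_force: [0.1, 0.5, 1.3]
finger_gap: 0.0008
```

>>> play_rows(series=[0,0.002,-0.01,0,0,0.002,-0.02,0,0,0.002,-0.03,0,0,0.002,-0.036,0,0,0.002,-0.036,0])

```text
clock: 7.58
eef_pos: [0.5237, 0.09, 0.26]
orientation: [[0.001, 1.0, 0.026], [-0.002, 0.026, -1.0], [-1.0, 0.001, 0.002]]
ft_force: [-0.8, 0.2, 0.5]
finger_gap: 0.0003
```

>>> play_rows(series=[0,0,-0.0025,0,0,0,-0.005,0,0,0,-0.0075,0,0,0,-0.01,0,0,0,-0.01,0])

```text
clock: 8.2
eef_pos: [0.5237, 0.0899, 0.2562]
orientation: [[0.001, 1.0, 0.026], [-0.002, 0.026, -1.0], [-1.0, 0.001, 0.002]]
ft_force: [-1.8, 0.2, 4.3]
finger_gap: 0.0004
```

Contact on the tongue near z 0.2575 and it is yielding at about 4 N. I'll keep going slowly.

>>> play_rows(series=[0,0,-0.0025,0,0,0,-0.005,0,0,0,-0.0075,0,0,0,-0.01,0,0,0,-0.0125,0,0,0,-0.0125,0])

```text
clock: 8.95
eef_pos: [0.5237, 0.0899, 0.251]
orientation: [[0.001, 1.0, 0.026], [-0.002, 0.026, -1.0], [-1.0, 0.001, 0.002]]
ft_force: [-1.1, 0.5, 1.7]
finger_gap: 0.0006
```

>>> play_rows(series=[0,0,-0.0025,0,0,0,-0.005,0,0,0,-0.005,0])

```text
clock: 9.32
eef_pos: [0.5238, 0.0899, 0.2494]
orientation: [[0.001, 1.0, 0.026], [-0.002, 0.026, -1.0], [-1.0, 0.001, 0.002]]
ft_force: [-2.7, 0.6, 6.8]
finger_gap: 0.0
```

>>> play_rows(series=[0,0,-0.002,0,0,0,-0.003,0,0,0,-0.003,0])

```text
clock: 9.7
eef_pos: [0.5239, 0.09, 0.2493]
orientation: [[0.0, 1.0, 0.026], [-0.003, 0.026, -1.0], [-1.0, 0.0, 0.003]]
ft_force: [-6.2, 0.5, 12.3]
finger_gap: 0.0004
```

Hard stop at about 8.2 mm of travel: the tongue is fully down. I'll retreat straight up.

>>> play_rows(series=[0,0,0.02,0,0,0,0.06,0,0,0,0.15,0,0,0,0.25,0,0,0,0.35,0,0,0,0.4,0,0,0,0.4,0,0,0,0.4,0])

```text
clock: 10.7
eef_pos: [0.5236, 0.09, 0.4084]
orientation: [[-0.001, 1.0, 0.026], [-0.002, 0.026, -1.0], [-1.0, -0.001, 0.002]]
ft_force: [-0.1, 0.2, 0.1]
finger_gap: 0.0005
```

>>> play_rows(series=[0,-0.15,0,0,-0.1,-0.3,0,0,-0.15,-0.45,0,0,-0.2,-0.6,0,0,-0.3,-0.75,0,0,-0.3,-0.9,0,0,-0.3,-0.9,0,0,-0.3,-0.9,0,0,-0.3,-0.9,0,0])

```text
clock: 11.82
eef_pos: [0.4039, -0.2687, 0.4077]
orientation: [[-0.002, 1.0, 0.027], [-0.001, 0.027, -1.0], [-1.0, -0.002, 0.001]]
ft_force: [0.4, 0.9, -0.5]
finger_gap: 0.0003
```

```bash
python3 - <<'E'
from station import *
from h import *
for n in("scene","top"):
    d=get_image(n);np.savez(f"{n}2.npz",**d)
a=load("top2.npz")["img"];b=load("top0.npz")["img"]
z=lambda i:cv2.resize(i[190:280,195:335,::-1],None,fx=4,fy=4,interpolation=2)
cv2.imwrite("pics/t2.png",np.vstack([z(b)[:299],z(a)[:299]]))
cv2.imwrite("pics/s2.png",load("scene2.npz")["img"][:,:,::-1])
print(read_state()["ft_force"])
E
```

```text
[0.5093607  0.97100243 0.49701864]
```

View pics/t2.png

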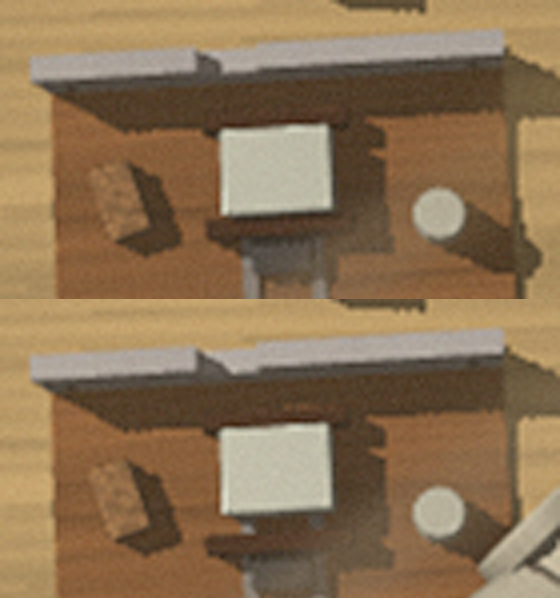

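View pics/s2.png

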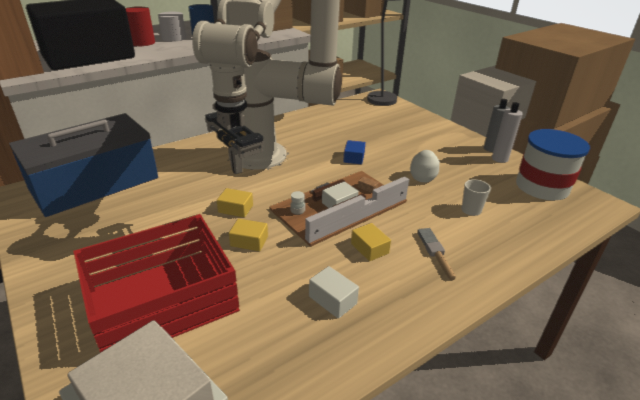

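The before/after top view shows the jaw drawn back, with a clear gap below the blank at about (270,522) in the lower half. The blank, cork block and jar are in the same places. The scene view shows the other objects unmoved and the hand well clear.

```bash
python3 - <<'E'
from station import *
print(close_job())
E
```

```text
the job is handed in; nothing more can be done
None
```

The tongue is fully down, the jaw has opened, and I handed the job in with the hand clear of the scene. The hand-in gives no verdict.

- **Touch and slide:** With the fingers shut, I touched the rail's top edge about 147 mm from its middle on the +y side. I then slid inwards with about 6 N of contact until it was lost in the notch, about 34 mm from the middle, which matches where the images showed it.
- **Press:** The tongue gave way at about 4 N and stopped hard after about 8 mm, with 12 N as the highest force I read. I then lifted straight up and moved the hand away.
- **Last checks:** The pictures show the jaw drawn back with a gap to the blank, and the blank and bystanders by eye where they were. The force reading had returned to its noise level. I did not measure the jaw's opening in mm. The clock stood at about 12 s, and no check failed.
- **Disagreement:** The two cameras differed by about 3 mm on the rail's position across its thickness, which was harmless here.

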